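# Back off the cheese press and draw out the mould

## Task

The cheese has been pressed long enough: press down the red release screw to lift the pawl off the ratchet wheel, gently and without forcing it, and hold it off until the ram has risen all the way. Then draw the mould forward along the press board by its handle, without lifting it, until it stands clear in front of the press head but still wholly on the board, and let go; do not disturb the breakfast things.

Things in the scene. Friction and masses are not known exactly. Their poses are not given: they have to be found in the camera images.
- press: Table-top cheese press, fixed; push no part of it above 20 N. Origin on the table under the ram axis, z up; -x is its open front where the mould comes out, +x its column. Pale wood base board 16 mm thick, x -225 to +145, y -75 to +75 mm. Green C-frame: column x 63 to 97 mm; head x -30 to +94, y -28 to +28, z 152 to 238 mm. Rack bar out of its top, to z 247 mm (283 mm when up).
- pawl_pivot (a point): Fixed point: pivot pin of the pawl, at x 68, y -39, z 235 mm of the press. Nose of the pawl (towards -x) rests in a steel ratchet wheel 80 mm across, 16 teeth, axle at x 20, z 190 mm. Its tail runs to +x and carries the red release screw. A spring holds the pawl in; let go, it drops back into the wheel. On the side y > 0 of the head is a handwheel, 100 mm across.
- release_head (a point): Fixed point at x 130, y -39, z 235 mm of the press, above the pawl's tail: where the flat top of the red release screw (round head 26 mm across, 6 mm thick) stands on average. The screw is adjustable: its true top is anywhere up to 12 mm above or below this point, not measured; find it by touch or see it. Nothing stands above it.
- pawl_tail (a point): Fixed point of the press 62 mm behind the pivot, in the tail as built. How pressing down feels there: 6 to 8 mm down from rest the nose leaves the wheel, against 4 to 11 N under load; free, it takes only 1 to 4 N; 1 to 2 mm further the tail meets a rubber buffer and the push climbs 5 to 10 N per mm. At 12 to 16 N on the buffer the pawl is safely off. Above 20 N it bends.
- ram (a joint): Height of the ram above its start, m. 0: pressing on the mould, held down by ratchet and pawl. While the pawl is held off, the ram's own spring raises it slowly (2 to 4 s) to its stop at 0.036, fully up; there its foot clears the mould's rim by 15 mm and the spring keeps it up. If the pawl drops in early, the ram stays where it is.
- mould_center (a point): Centre of the loose round steel cheese mould (90 mm across, 60 mm tall, about 0.6 kg, cheese and wooden follower inside), half-way up: 30 mm above its underside. It stands on the base board under the ram; the press foot (68 mm across) presses on the follower 13 mm below the rim. Axes as the mould's: its handle points to -x, z up.
- mould_handle (a point): Centre of the dark wooden handle of the mould: bar 90 mm long (along the mould's x), 16 mm wide (y), 14 mm tall, its axis level, 40 mm above the mould's underside (so 56 mm above the table), 125 mm from the mould's centre towards the open front of the press. Free on both sides and above; can be gripped from above across its width.
- mug_a: White mug, 80 mm across, 95 mm tall, beside the press. Origin: centre of its underside. A bystander.
- mug_b: Blue mug, 82 mm across, 92 mm tall. Origin: centre of its underside. A bystander.
- olive_tub: Round clear tub of olives with a white lid, 108 mm across, 57 mm tall, beside the press. Origin: centre of its underside. A bystander.
- bread_knife: Bread knife lying flat, 230 mm long, 12 mm tall, along its x axis, beside the press board. Origin: its middle, on the table. A bystander.
- loaf: Loaf of brown bread, 122 x 172 x 107 mm. Origin: centre of its underside. A bystander.
- water: Water bottle, 64 mm across, 200 mm tall. Origin: centre of its underside. A bystander.
- sugar_box: White paper sugar box, 70 x 110 x 55 mm. Origin: centre of its underside. A bystander.
- plate: White plate with an omelette, 196 mm across, 36 mm tall. Origin: centre of its underside. A bystander.
Not all that is in view belongs to the job. What is shaped like the part that bears mould_center but yellow is not meant.

How it is judged:
By the outcome, as a careful person would: the job done as asked, in the order asked, and still so for the second after the job is handed in, with the robot touching nothing.
It also fails if it takes over 58 s, if anything falls off the work surface, if the arm or the gripper's body presses on something with over 40 N, if the wrist force passes 120 N, or if a joint passes its speed limit or range.

## Robot

A 6-joint arm with a two-finger parallel gripper is mounted at the origin on the work surface. World frame = base frame: x ahead of the robot, y to its left, z up, the work surface at z = 0. Lengths are in mm, angles in rad, forces in N, time in s.
With the tool pointing down it reaches from about 275 to 750 mm from the base axis. Payload 10.2 kg.
Tool frame: the origin (TCP) lies between the finger pads; the fingertips stand 17 mm ahead of it and the grasp point (between the pads) lies 2 mm behind it; z points along the fingers, y is the line along which they close (so a half turn about z gives the same grasp; the last joint's range is limited). The gripper opens to 85 mm and grips with 20 to 120 N. Pads are 22 mm wide; open, the fingers measure 114 mm over their backs; the gripper's body (76 mm by 85 mm) begins 54 mm behind the grasp point. The pads swing forward as they close: fully open they stand 13 mm farther back than shut.
Start: joints at [-1.423, 0.313, 1.498, -0, 1.331, -0.223], TCP at [190.227, -489.331, 248.294] pointing down, gripper open.
Joint ranges: [-2.94, 2.94], [-0.97, 2.17], [0.19, 2.56], [-1.23, 4.37], [0.02, 3.11], [-2.88, 2.88]. Speed limits (rad/s): [2.39, 2.39, 3.01, 3.14, 3.14, 3.14].

## Interface

Orientations are given as a unit quaternion [w, x, y, z].
In Python, from rig import * gives the robot as it stands.
- The arm moves only by the tool step_arm, never from a script. Its argument "commands" is text: rows parted by semicolons, each of 7 numbers parted by spaces: the opening, from 0 (shut) to 1 (fully open), then the shift along the tool's x, y, z in cm, then the turn, a rotation vector about the tool's x, y, z in rad. In form: hand x y z rx ry rz; .... A call has 1 to 20 rows; each row is the pose to reach, as a shift and turn from the pose commanded when the call began, along the tool's axes at that moment; what a row does not reach only later rows make up. A row lasts 1/12 s, in which the tool goes at most 41.7 mm and 7.16 degrees, less where a joint would pass 70% of its speed; a pose out of reach is approached as far as the arm can. A call with a gripper value outside its range is refused whole. The fingers move at their own pace and stop on an object; "newtons" is the grip in N (left out, the last holds). Time passes only in rows, so rows that repeat a pose let the fingers close. It gives the time, the measured TCP pose, the force, the opening and the grip force at its end, in the units of the state.
- sense(): the state, without advancing time (a new reading comes with each control period).
- capture(name): name is "side" or "top"; returns the picture (480x640x3 uint8, red, green, blue); there is no depth.
- camera_model(name): a dict with "mtx" (3x3 intrinsics, pixels), "eye" and "rotation" of the camera in the world. Camera axes: x right, y down, z forward; pixel columns grow to the right and rows downward; lengths in mm; the calibration is good to about 2 mm. A picture is of the moment at which its call begins. camera_model takes no time and is no camera call.
- finish_job(): hands the job in; it is judged then, once.
Trained networks look in the newest picture that a camera, given by its name, has taken for a name from the list of things; names that differ only in an ending like _2 or _b are one class to them, and where a whole thing is asked for, a point or a joint stands for the part that bears it (a point fixed in the world has none). Each returns a list of dicts, best first, with "score" (0 to 1); they miss things now and then, are a little off and sometimes report something else, mostly with a low value. They report only what shows in the picture. A call takes as long as a camera call. They do not tell look-alikes from the thing itself.
- search_frame(camera, label): "rect" ([centre column, centre row, width, height] in pixels, round what is visible of it).
- trace(camera, label): "mask" (480x640 bool, what is visible of it) and "rect" ([centre column, centre row, width, height] in pixels, round what is visible of it).
- spot_point(camera, label): "xy" ([column, row] in pixels: a listed point, or the origin of a listed thing).
The state is a dict: "time_s": time; "joints": joint angles; "dq": joint speeds; "tau": joint torques, N m; "eef_pos": TCP position; "ee_rot": TCP orientation; "force": force on the tool from outside, world axes, zero at the start; "wrist_torque": the same for the moment, N m; "grip_width": opening from 0.0 (shut) to 1.0 (fully open); "grip_force": force on a finger pad.
Only numpy, scipy, OpenCV 4.12 (cv2) and the standard library are available. Lean on these libraries where they do the work, as an engineer would, in place of code of your own. Each camera call takes 0.05 s, during which the arm holds its last target. There are 200 camera calls.

## Working session

There is one attempt and no reset: what is moved stays moved. The work goes in short steps, Python scripts to look and compute and a tool call to move; the robot and the scene stay as the last step left them, time stands still between calls to the robot, and variables do not carry over. Pictures are saved under pics/ and viewed, at most 10 in all, crops included, and the job is handed in when it is done.

Besides the shell and the picture viewer there is one more tool, called after "Call:" by a JSON object that holds its "method" and its "body", one argument or row to a line. step_arm: Moves the arm, as the interface text tells. Its arguments: {"type":"object","properties":{"commands":{"type":"string"},"newtons":{"type":"number"}},"required":["commands"]}

```bash
mkdir -p pics
python3 - <<'E'
from rig import *
import cv2
for c in ("side","top"):
    im=capture(c); cv2.imwrite(f"pics/{c}0.png",im[:,:,::-1])
    m=camera_model(c); print(c,m)
    for l in ("press","pawl_pivot","release_head","pawl_tail","mould_center","mould_handle"):
        print(l,[(round(d["score"],2),[round(float(v)) for v in d["xy"]]) for d in spot_point(c,l)[:3]])
print(sense())
E
```

```text
side {'mtx': array([[467.29836023,   0.        , 329.0303225 ],
       [  0.        , 467.29836023, 248.82303861],
       [  0.        ,   0.        ,   1.        ]]), 'eye': array([  434.72853188, -1015.25304812,   961.67076575]), 'rotation': array([-0.43357339,  0.89914509, -0.05273537,  0.02777041])}
press [(0.61, [328, 257]), (0.55, [333, 245])]
pawl_pivot [(0.74, [337, 181])]
release_head [(0.59, [331, 171])]
pawl_tail [(0.6, [332, 177])]
mould_center [(0.73, [246, 237]), (0.62, [330, 245]), (0.18, [292, 257])]
mould_handle [(0.65, [226, 253]), (0.59, [338, 269]), (0.37, [335, 169])]
top {'mtx': array([[604.74362834,   0.        , 321.66137874],
       [  0.        , 604.74362834, 236.21507577],
       [  0.        ,   0.        ,   1.        ]]), 'eye': array([ 197.57301615,  -22.13869607, 1854.3350643 ]), 'rotation': array([-0.07214493,  0.71365373, -0.69281164,  0.074199  ])}
press [(0.56, [271, 237])]
pawl_pivot [(0.77, [235, 209]), (0.19, [268, 236]), (0.16, [238, 192])]
release_head [(0.72, [217, 206])]
pawl_tail [(0.72, [216, 209])]
mould_center [(0.86, [226, 325]), (0.63, [266, 234]), (0.42, [182, 320])]
mould_handle [(0.9, [308, 231]), (0.75, [266, 337]), (0.26, [217, 213])]
{'time_s': 0.7, 'joints': array([-1.42341329e+00,  3.12879668e-01,  1.49772522e+00,  4.38564067e-06,
        1.33103132e+00, -2.23390117e-01]), 'dq': array([ 1.46043035e-04,  1.87022399e-03, -1.48071541e-03, -8.72639452e-05,
        9.04347653e-04, -9.98768470e-04]), 'tau': array([-6.13827779e-04, -4.12102425e+01, -2.59872812e+01, -2.76913115e-04,
        4.68226644e-04, -1.72260440e-05]), 'eef_pos': array([ 190.2192721 , -489.31579431,  248.29507896]), 'ee_rot': array([-2.16827001e-05,  9.82865164e-01,  1.84325986e-01,  2.95603621e-06]), 'force': array([-0.40745223,  0.08455353,  0.76793378]), 'wrist_torque': array([ 0.01249694,  0.02599955, -0.02488434]), 'grip_force': 0.0, 'grip_width': 1.0030684144302893}
```

View pics/side0.png

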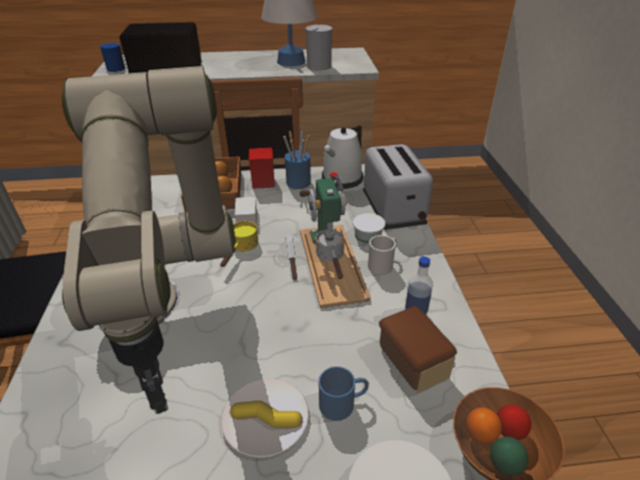

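View pics/top0.png

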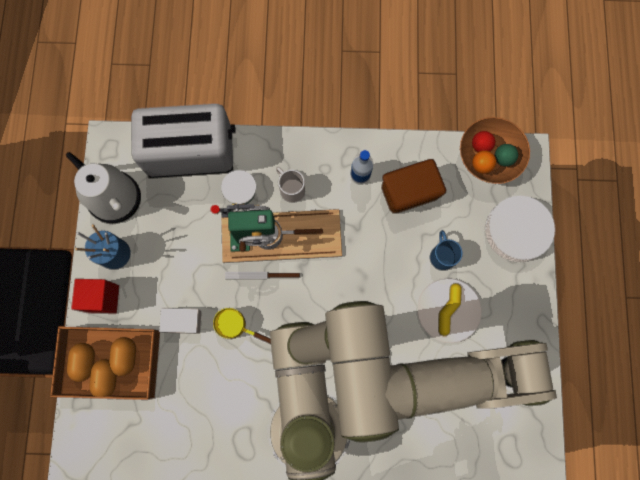

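The top view shows the press with its front facing image-right (world -y), the board at about (222–342, 208–262), the red screw at (215,210) and the handle at (308,231). The yellow decoy is at (230,323).

Run:
```python
import cv2,numpy as np
t=cv2.imread("pics/top0.png");s=cv2.imread("pics/side0.png")
a=cv2.resize(t[190:275,200:350],None,fx=5.3,fy=5.3,interpolation=cv2.INTER_CUBIC)
cv2.imwrite("pics/topc.png",a)
cv2.imwrite("pics/sidec.png",cv2.resize(s[165:315,280:410],None,fx=4,fy=4,interpolation=cv2.INTER_CUBIC))
for n,im,(r0,r1,c0,c1) in (("top",t,(195,225,200,235)),("side",s,(150,240,285,360))):
    p=im[r0:r1,c0:c1].astype(int); m=(p[...,2]>110)&(p[...,1]<70)&(p[...,0]<70)
    y,x=np.nonzero(m); print(n,m.sum(),x.mean()+c0 if len(x) else 0,y.mean()+r0 if len(x) else 0,x.min()+c0 if len(x) else 0,x.max()+c0 if len(x) else 0)
```

```text
top 51 214.7843137254902 208.84313725490196 211 219
side 23 333.0869565217391 174.1304347826087 330 336
```

View pics/topc.png

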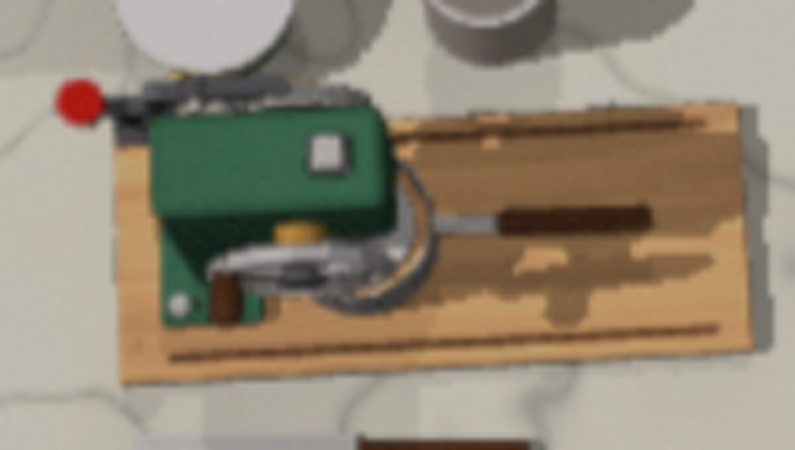

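View pics/sidec.png

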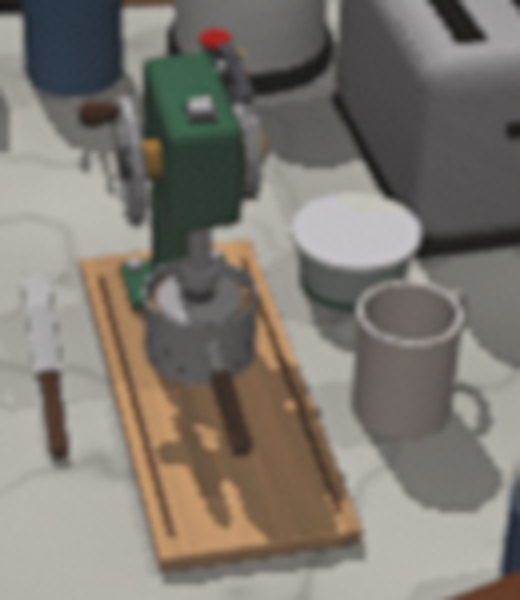

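Top crop: board corners at crop (738,105), (752,350) and (122,384), screw at (80,102), handle from (498,222) to (652,218). Side crop: board corners at (162,557), (358,533), (82,260) and (250,241), screw top at (215,37), handle end at (240,450).

```bash
cat > h.py <<'E'
import numpy as np
from rig import *
from scipy.spatial.transform import Rotation as R
from scipy.optimize import least_squares
def q2R(q): return R.from_quat([q[1],q[2],q[3],q[0]]).as_matrix()
CM={c:camera_model(c) for c in ("side","top")}
def proj(c,P):
    m=CM[c]; p=q2R(m["rotation"]).T@(np.asarray(P,float)-m["eye"]); p=m["mtx"]@p; return p[:2]/p[2]
def atz(c,uv,z):
    m=CM[c]; d=q2R(m["rotation"])@np.linalg.inv(m["mtx"])@[*uv,1]; return m["eye"]+d*(z-m["eye"][2])/d[2]
def tri(obs):
    f=lambda P: np.concatenate([proj(c,P)-uv for c,uv in obs]); s=least_squares(f,[200,200,100]); return s.x,s.fun
E
python3 - <<'E'
from h import *
t=lambda x,y:(200+x/5.3-.4,190+y/5.3-.4)
s=lambda x,y:(280+x/4-.4,165+y/4-.4)
for c,uv in (("side",(331,306)),("top",(340,230))): print(c,atz(c,uv,16))
B=[("top",t(738,105),(-225,-75)),("top",t(752,350),(-225,75)),("top",t(122,384),(145,75)),
("side",s(162,557),(-225,75)),("side",s(358,533),(-225,-75)),("side",s(82,260),(145,75)),("side",s(250,241),(145,-75))]
def W(p,l):
    c,si=np.cos(p[2]),np.sin(p[2]); return np.array([p[0]+c*l[0]-si*l[1],p[1]+si*l[0]+c*l[1],l[2]])
f=lambda p:np.concatenate([proj(c,W(p,(*l,16)))-uv for c,uv,l in B])
r=least_squares(f,[350,100,1.57]);p=r.x;print("press",p,r.fun.round(1))
for n,l in (("relhead",(130,-39,235)),("pivot",(68,-39,235)),("front",(-225,0,16))):
    P=W(p,l);print(n,P.round(1),[proj(c,P).round(1) for c in ("top","side")])
print("screw tri",tri([("top",t(80,102)),("side",s(215,37))]))
a=atz("top",t(498,222),63);b=atz("top",t(652,218),63);print("handle ends",a,b,(a+b)/2,np.arctan2(*(a-b)[1::-1]))
print("handle front side",atz("side",s(240,450),56), "mug/tub/knife:")
for l,z in (("mug_a",0),("olive_tub",0),("bread_knife",0)):
    for c in ("top","side"):
        for d in spot_point(c,l)[:2]: print(l,c,round(d["score"],2),atz(c,d["xy"],z).round())
E
```

```text
side [554.80481826 -92.80761987  16.        ]
top [605.81110635 -78.3381501   16.        ]
press [579.48691984 144.86014427   1.65073953] [ 0.1 -0.1  0.2  0.7 -1.   0.2 -0.7  1.2  1.6 -0.  -0.3 -0.4  0.3 -0.5]
relhead [608.  277.6 235. ] [array([214. , 208.3]), array([333.9, 171.7])]
pivot [612.9 215.8 235. ] [array([236.4, 207.2]), array([338. , 181.5])]
front [597.5 -79.4  16. ] [array([340.3, 232.6]), array([345.3, 301.4])]
screw tri (array([607.33564055, 276.63590717, 228.21283129]), array([-0.00569062,  0.29372123,  0.3225926 , -0.08969262]))
handle ends [586.49027829  63.71521697  63.        ] [591.50176271 -24.25330605  63.        ] [588.9960205   19.73095546  63.        ] 1.6277038800159425
handle front side [588.67637861 -19.11694054  56.        ] mug/tub/knife:
mug_a top 0.79 [737.  72.   0.]
mug_a top 0.61 [ 527. -405.    0.]
mug_a side 0.8 [737.  84.   0.]
mug_a side 0.72 [ 525. -409.    0.]
olive_tub top 0.66 [724. 238.   0.]
olive_tub side 0.91 [723. 228.   0.]
bread_knife top 0.91 [456. 152.   0.]
bread_knife top 0.61 [727.  80.   0.]
bread_knife side 0.55 [460. 162.  -0.]
bread_knife side 0.52 [717. 235.   0.]
```

Call:
{"method": "step_arm", "body": {
  "commands": "0 66.6 -56.3 -8.2 0 0 -1.279;0 66.6 -56.3 -8.2 0 0 -1.279;0 66.6 -56.3 -8.2 0 0 -1.279;0 66.6 -56.3 -8.2 0 0 -1.279;0 66.6 -56.3 -8.2 0 0 -1.279;0 66.6 -56.3 -8.2 0 0 -1.279;0 66.6 -56.3 -8.2 0 0 -1.279;0 66.6 -56.3 -8.2 0 0 -1.279;0 66.6 -56.3 -8.2 0 0 -1.279;0 66.6 -56.3 -8.2 0 0 -1.279;0 66.6 -56.3 -8.2 0 0 -1.279;0 66.6 -56.3 -8.2 0 0 -1.279;0 66.6 -56.3 -8.2 0 0 -1.279;0 66.6 -56.3 -8.2 0 0 -1.279;0 66.6 -56.3 -8.2 0 0 -1.279;0 66.6 -56.3 -8.2 0 0 -1.279;0 66.6 -56.3 -8.2 0 0 -1.279;0 66.6 -56.3 -8.2 0 0 -1.279;0 66.6 -56.3 -8.2 0 0 -1.279;0 66.6 -56.3 -8.2 0 0 -1.279",
  "newtons": 40
}}

```text
time_s: 2.67
eef_pos: [587.1, 241.6, 326.4]
ee_rot: [0.0, 0.679, 0.735, 0.0]
force: [1.1, -0.5, 1.4]
grip_width: 0.002
grip_force: 0.0
```

Call:
{"method": "step_arm", "body": {
  "commands": "0 0 0 0 0 0 0;0 0 0 0 0 0 0"
}}

```text
time_s: 2.83
eef_pos: [587.0, 241.0, 324.9]
ee_rot: [-0.0, 0.678, 0.735, -0.001]
force: [0.1, -0.6, -0.5]
grip_width: 0.003
grip_force: 0.0
```

```bash
cat >> h.py <<'E'
def shift(P,yaw=None):
    s=sense(); M=q2R(s["ee_rot"]); d=M.T@(np.array(P)-s["eef_pos"])/10
    y0=np.arctan2(M[1,0],M[0,0]); print("pos",s["eef_pos"].round(1),"yaw",y0.round(3),"F",s["force"].round(1),"shift cm",d.round(2),"rz",None if yaw is None else round(-(yaw-y0),3))
E
python3 - <<'E'
from h import *
shift([607.5,277,270],1.65)
E
```

```text
pos [587.  241.  324.9] yaw 1.652 F [ 0.1 -0.6 -0.5] shift cm [3.43 2.34 5.48] rz 0.002
```

Call:
{"method": "step_arm", "body": {
  "commands": "0 3.43 2.34 2 0 0 0;0 3.43 2.34 5.5 0 0 0;0 3.43 2.34 5.5 0 0 0;0 3.43 2.34 5.5 0 0 0;0 3.43 2.34 5.5 0 0 0"
}}

```text
time_s: 3.25
eef_pos: [607.3, 274.3, 273.8]
ee_rot: [0.001, 0.679, 0.734, 0.001]
force: [0.2, 0.5, 0.2]
grip_width: 0.002
grip_force: 0.0
```

Run:
```python
from h import *
import cv2
shift([607.5,277,250],1.65)
t=capture("top");s=capture("side")
a=cv2.resize(t[170:250,180:270],None,fx=5,fy=5,interpolation=cv2.INTER_CUBIC)
b=cv2.resize(s[130:210,290:360],None,fx=5,fy=5,interpolation=cv2.INTER_CUBIC)
cv2.imwrite("pics/tip.png",np.hstack([a,b])[...,::-1])
```

```text
pos [607.3 274.3 273.8] yaw 1.649 F [0.2 0.5 0.2] shift cm [0.27 0.03 2.38] rz -0.001
```

View pics/tip.png

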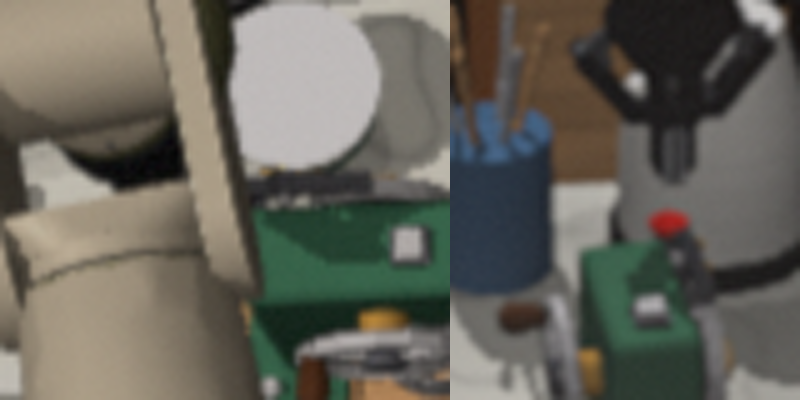

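Call:
{"method": "step_arm", "body": {
  "commands": "0 0.2 0 0.3 0 0 0;0 0.2 0 0.6 0 0 0;0 0.2 0 0.9 0 0 0;0 0.2 0 1.2 0 0 0;0 0.2 0 1.2 0 0 0;0 0.2 0 1.2 0 0 0"
}}

```text
time_s: 3.85
eef_pos: [607.1, 277.5, 259.1]
ee_rot: [-0.0, 0.679, 0.734, -0.0]
force: [-0.2, -0.1, -0.1]
grip_width: -0.001
grip_force: 0.0
```

Run:
```python
from h import *
shift([607.5,277,250],1.65)
```

```text
pos [607.1 277.5 259.1] yaw 1.65 F [-0.2 -0.1 -0.1] shift cm [-0.05  0.04  0.91] rz -0.0
```

Now descend slowly.

Call:
{"method": "step_arm", "body": {
  "commands": "0 0 0 0.15 0 0 0;0 0 0 0.3 0 0 0;0 0 0 0.5 0 0 0;0 0 0 0.6 0 0 0;0 0 0 0.7 0 0 0;0 0 0 0.7 0 0 0"
}}

```text
time_s: 4.35
eef_pos: [607.1, 277.5, 252.0]
ee_rot: [-0.0, 0.679, 0.734, -0.0]
force: [-0.1, -0.1, 0.3]
grip_width: -0.0
grip_force: 0.0
```

Call:
{"method": "step_arm", "body": {
  "commands": "0 0 0 0.1 0 0 0;0 0 0 0.2 0 0 0;0 0 0 0.3 0 0 0;0 0 0 0.3 0 0 0"
}}

```text
time_s: 4.68
eef_pos: [607.1, 277.5, 249.1]
ee_rot: [-0.0, 0.679, 0.734, -0.0]
force: [0.9, 1.2, 0.1]
grip_width: -0.001
grip_force: 0.0
```

Call:
{"method": "step_arm", "body": {
  "commands": "0 0 0 0.1 0 0 0;0 0 0 0.2 0 0 0;0 0 0 0.2 0 0 0"
}}

```text
time_s: 4.93
eef_pos: [607.1, 277.5, 247.1]
ee_rot: [-0.0, 0.679, 0.734, -0.0]
force: [0.4, -0.8, 1.1]
grip_width: 0.003
grip_force: 0.0
```

Call:
{"method": "step_arm", "body": {
  "commands": "0 0 0 0.1 0 0 0;0 0 0 0.2 0 0 0;0 0 0 0.2 0 0 0"
}}

```text
time_s: 5.18
eef_pos: [607.1, 277.5, 245.1]
ee_rot: [-0.0, 0.679, 0.734, -0.0]
force: [0.2, -0.2, 0.1]
grip_width: -0.002
grip_force: 0.0
```

Call:
{"method": "step_arm", "body": {
  "commands": "0 0 0 0.1 0 0 0;0 0 0 0.2 0 0 0;0 0 0 0.2 0 0 0"
}}

```text
time_s: 5.43
eef_pos: [607.2, 277.5, 243.7]
ee_rot: [0.0, 0.679, 0.734, 0.0]
force: [0.1, -0.6, 0.7]
grip_width: -0.002
grip_force: 0.9
```

Call:
{"method": "step_arm", "body": {
  "commands": "0 0 0 0.1 0 0 0;0 0 0 0.2 0 0 0;0 0 0 0.2 0 0 0"
}}

```text
time_s: 5.68
eef_pos: [607.3, 277.4, 242.5]
ee_rot: [0.001, 0.679, 0.734, 0.001]
force: [-1.0, -1.9, 7.6]
grip_width: -0.004
grip_force: 3.5
```

Call:
{"method": "step_arm", "body": {
  "commands": "0 0 0 0.1 0 0 0;0 0 0 0.2 0 0 0;0 0 0 0.2 0 0 0"
}}

```text
time_s: 5.93
eef_pos: [607.4, 277.1, 240.7]
ee_rot: [0.001, 0.679, 0.734, 0.0]
force: [-2.1, -2.0, 8.2]
grip_width: -0.002
grip_force: 4.1
```

Call:
{"method": "step_arm", "body": {
  "commands": "0 0 0 0.1 0 0 0;0 0 0 0.2 0 0 0;0 0 0 0.2 0 0 0"
}}

```text
time_s: 6.18
eef_pos: [607.4, 276.8, 238.7]
ee_rot: [0.001, 0.679, 0.734, 0.0]
force: [-2.4, -4.8, 6.8]
grip_width: 0.001
grip_force: 3.7
```

Call:
{"method": "step_arm", "body": {
  "commands": "0 0 0 0.1 0 0 0;0 0 0 0.1 0 0 0"
}}

```text
time_s: 6.35
eef_pos: [607.4, 276.9, 237.3]
ee_rot: [0.001, 0.679, 0.734, 0.0]
force: [0.4, -2.4, 2.7]
grip_width: -0.002
grip_force: 1.2
```

Call:
{"method": "step_arm", "body": {
  "commands": "0 0 0 0.1 0 0 0;0 0 0 0.1 0 0 0"
}}

```text
time_s: 6.52
eef_pos: [607.5, 277.1, 236.0]
ee_rot: [0.001, 0.679, 0.734, 0.0]
force: [0.3, -3.4, 6.0]
grip_width: -0.0
grip_force: 3.1
```

Call:
{"method": "step_arm", "body": {
  "commands": "0 0 0 0.1 0 0 0;0 0 0 0.1 0 0 0"
}}

```text
time_s: 6.68
eef_pos: [607.5, 277.1, 235.8]
ee_rot: [0.001, 0.679, 0.734, 0.001]
force: [-1.0, -4.1, 10.2]
grip_width: 0.001
grip_force: 4.6
```

Call:
{"method": "step_arm", "body": {
  "commands": "0 0 0 0.1 0 0 0;0 0 0 0.1 0 0 0;0 0 0 0.1 0 0 0"
}}

```text
time_s: 6.93
eef_pos: [607.6, 277.0, 235.5]
ee_rot: [0.001, 0.679, 0.734, 0.001]
force: [-2.4, -4.9, 12.9]
grip_width: 0.002
grip_force: 6.3
```

Call:
{"method": "step_arm", "body": {
  "commands": "0 0 0 0 0 0 0;0 0 0 0 0 0 0;0 0 0 0 0 0 0;0 0 0 0 0 0 0;0 0 0 0 0 0 0;0 0 0 0 0 0 0;0 0 0 0 0 0 0;0 0 0 0 0 0 0;0 0 0 0 0 0 0;0 0 0 0 0 0 0;0 0 0 0 0 0 0;0 0 0 0 0 0 0;0 0 0 0 0 0 0;0 0 0 0 0 0 0;0 0 0 0 0 0 0;0 0 0 0 0 0 0;0 0 0 0 0 0 0;0 0 0 0 0 0 0;0 0 0 0 0 0 0;0 0 0 0 0 0 0"
}}

```text
time_s: 8.6
eef_pos: [607.6, 277.0, 235.5]
ee_rot: [0.001, 0.679, 0.734, 0.001]
force: [-3.4, -4.8, 13.8]
grip_width: -0.002
grip_force: 6.3
```

Call:
{"method": "step_arm", "body": {
  "commands": "0 0 0 0 0 0 0;0 0 0 0 0 0 0;0 0 0 0 0 0 0;0 0 0 0 0 0 0;0 0 0 0 0 0 0;0 0 0 0 0 0 0;0 0 0 0 0 0 0;0 0 0 0 0 0 0;0 0 0 0 0 0 0;0 0 0 0 0 0 0;0 0 0 0 0 0 0;0 0 0 0 0 0 0;0 0 0 0 0 0 0;0 0 0 0 0 0 0;0 0 0 0 0 0 0;0 0 0 0 0 0 0;0 0 0 0 0 0 0;0 0 0 0 0 0 0;0 0 0 0 0 0 0;0 0 0 0 0 0 0"
}}

```text
time_s: 10.27
eef_pos: [607.6, 277.0, 235.5]
ee_rot: [0.001, 0.679, 0.734, 0.001]
force: [-2.3, -4.4, 13.6]
grip_width: 0.001
grip_force: 6.2
```

Call:
{"method": "step_arm", "body": {
  "commands": "0 0 0 0 0 0 0;0 0 0 0 0 0 0;0 0 0 0 0 0 0;0 0 0 0 0 0 0;0 0 0 0 0 0 0;0 0 0 0 0 0 0;0 0 0 0 0 0 0;0 0 0 0 0 0 0;0 0 0 0 0 0 0;0 0 0 0 0 0 0;0 0 0 0 0 0 0;0 0 0 0 0 0 0;0 0 0 0 0 0 0;0 0 0 0 0 0 0;0 0 0 0 0 0 0;0 0 0 0 0 0 0"
}}

```text
time_s: 11.6
eef_pos: [607.6, 277.0, 235.5]
ee_rot: [0.001, 0.679, 0.734, 0.001]
force: [-3.4, -4.3, 13.2]
grip_width: -0.001
grip_force: 6.2
```

Run:
```python
from h import *
import cv2
s0=cv2.imread("pics/side0.png"); s=capture("side")[...,::-1]
b=[cv2.resize(i[160:270,290:370],None,fx=5,fy=5,interpolation=cv2.INTER_CUBIC) for i in (s0,s)]
cv2.imwrite("pics/ram.png",np.hstack(b))
c,si=np.cos(1.6507),np.sin(1.6507)
for z in (247,265,283): print(z,((proj("side",[579.5,144.9,z])-[290,160])*5+[400,0]).round())
```

```text
247 [600. 155.]
265 [600. 128.]
283 [600. 101.]
```

View pics/ram.png

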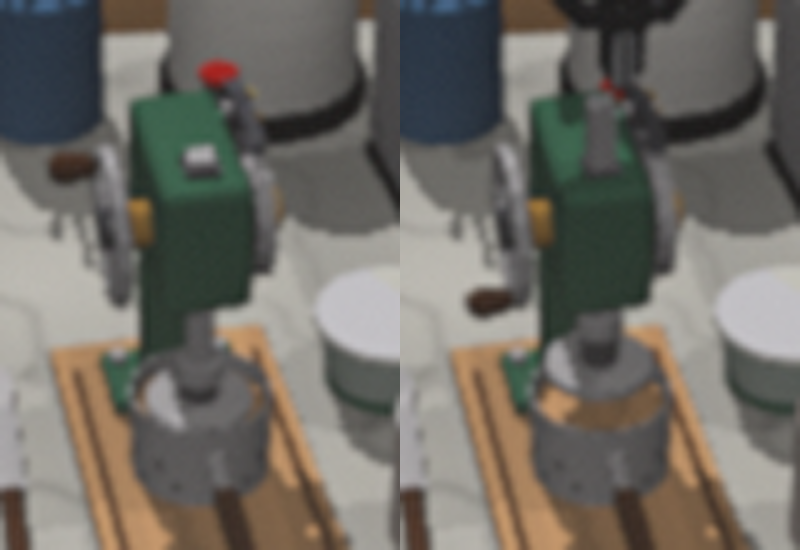

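The red-screw hold worked: rack top in the right half is at (600,98), matching the predicted position for fully up (283 mm), and the foot is clear of the rim. Releasing now.

Call:
{"method": "step_arm", "body": {
  "commands": "0 0 0 -0.3 0 0 0;0 0 0 -0.7 0 0 0;0 0 0 -1.2 0 0 0;0 0 0 -3 0 0 0;0 0 0 -6 0 0 0;0 0 0 -8.8 0 0 0;0 0 0 -8.8 0 0 0;0 0 0 -8.8 0 0 0;0.6 -25.7 -3.9 -8.8 0 0 0;0.6 -25.7 -3.9 -8.8 0 0 0;0.6 -25.7 -3.9 -8.8 0 0 0;0.6 -25.7 -3.9 -8.8 0 0 0;0.6 -25.7 -3.9 -8.8 0 0 0;0.6 -25.7 -3.9 -8.8 0 0 0;0.6 -25.7 -3.9 -8.8 0 0 0;0.6 -25.7 -3.9 -8.8 0 0 0;0.6 -25.7 -3.9 -8.8 0 0 0;0.6 -25.7 -3.9 -8.8 0 0 0"
}}

```text
time_s: 13.15
eef_pos: [588.5, 19.5, 320.5]
ee_rot: [-0.001, 0.678, 0.735, -0.0]
force: [0.1, 0.4, -0.5]
grip_width: 0.605
grip_force: 0.0
```

Run:
```python
from h import *
import cv2
print(sense()["grip_width"])
shift([589.5,18,110],1.64)
s=capture("side"); cv2.imwrite("pics/pre.png",cv2.resize(s[150:330,280:420],None,fx=3.3,fy=3.3,interpolation=cv2.INTER_CUBIC)[...,::-1])
for l,z in (("mould_handle",56),("mould_center",46)):
    for d in spot_point("side",l)[:2]: print(l,round(d["score"],2),atz("side",d["xy"],z).round(1))
print(((proj("side",[579.5,144.9,283])-[280,150])*3.3).round())
```

```text
0.6051906877420147
pos [588.5  19.5 320.5] yaw 1.651 F [ 0.1  0.4 -0.5] shift cm [-0.18  0.12 21.05] rz 0.011
mould_handle 0.98 [263.7 130.6  56. ]
mould_handle 0.76 [581.1  19.1  56. ]
mould_center 0.96 [581.2 149.   46. ]
mould_center 0.58 [306.2 232.8  46. ]
[165.  99.]
```

View pics/pre.png

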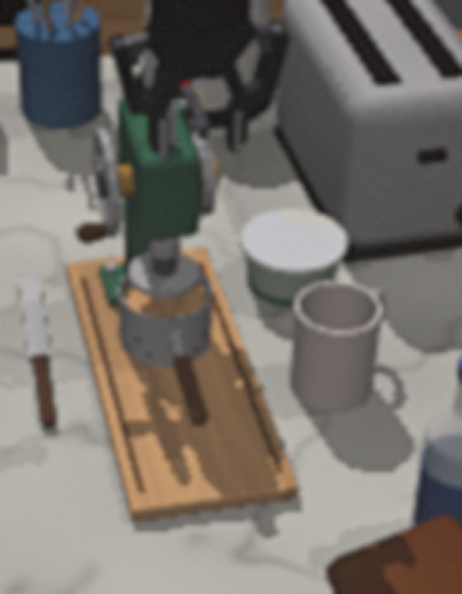

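Ram stays up after release; handle runs from crop (178,355) to (198,418). Descending toward it.

Call:
{"method": "step_arm", "body": {
  "commands": "0.6 -0.2 0 21 0 0 0;0.6 -0.2 0 21 0 0 0;0.6 -0.2 0 21 0 0 0;0.6 -0.2 0 21 0 0 0;0.6 -0.2 0 21 0 0 0;0.6 -0.2 0 21 0 0 0;0.6 -0.2 0 21 0 0 0;0.6 -0.2 0 21 0 0 0;0.6 -0.2 0 21 0 0 0"
}}

```text
time_s: 14.05
eef_pos: [590.2, 16.3, 114.4]
ee_rot: [0.002, 0.678, 0.735, 0.001]
force: [-0.4, 0.2, 0.6]
grip_width: 0.602
grip_force: 0.0
```

Run:
```python
from h import *
import cv2
shift([588,18,57],1.64)
s=capture("side"); cv2.imwrite("pics/pre2.png",cv2.resize(s[205:295,290:390],None,fx=6,fy=6,interpolation=cv2.INTER_CUBIC)[...,::-1])
```

```text
pos [590.2  16.3 114.4] yaw 1.65 F [-0.4  0.2  0.6] shift cm [ 0.19 -0.23  5.74] rz 0.01
```

View pics/pre2.png

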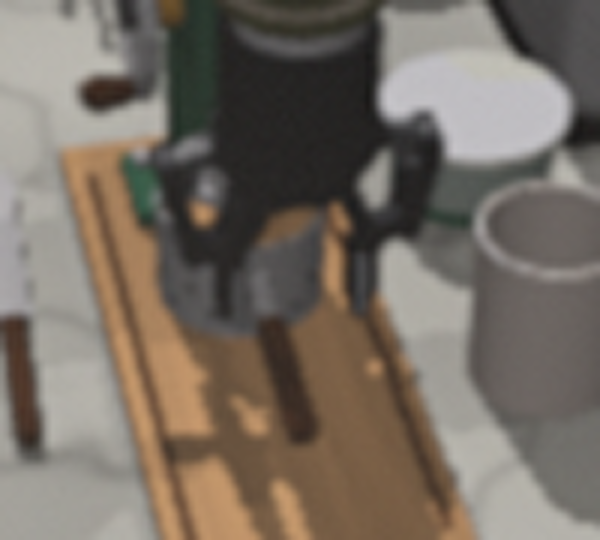

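Fingers straddle the handle (tips at about columns 222 and 362, handle at 285). Descending and gripping.

Call:
{"method": "step_arm", "body": {
  "commands": "0.6 0.1 -0.2 2.5 0 0 0;0.6 0.1 -0.2 4 0 0 0;0.6 0.1 -0.2 5.3 0 0 0;0.6 0.1 -0.2 5.3 0 0 0;0.6 0.1 -0.2 5.3 0 0 0;0.6 0.1 -0.2 5.3 0 0 0"
}}

```text
time_s: 14.6
eef_pos: [587.6, 17.0, 60.2]
ee_rot: [0.001, 0.679, 0.735, 0.001]
force: [-0.6, -0.6, 0.2]
grip_width: 0.596
grip_force: 0.0
```

Call:
{"method": "step_arm", "body": {
  "commands": "0.35 0 0 0 0 0 0;0.35 0 0 0 0 0 0;0.25 0 0 0 0 0 0;0.25 0 0 0 0 0 0;0.1 0 0 0 0 0 0;0.1 0 0 0 0 0 0;0 0 0 0 0 0 0;0 0 0 0 0 0 0;0 0 0 0 0 0 0;0 0 0 0 0 0 0",
  "newtons": 25
}}

```text
time_s: 15.43
eef_pos: [587.0, 17.0, 58.6]
ee_rot: [0.0, 0.679, 0.734, 0.0]
force: [4.0, -0.3, 2.1]
grip_width: 0.182
grip_force: 25.1
```

Call:
{"method": "step_arm", "body": {
  "commands": "0 -0.1 0.1 0 0 0 0;0 -0.3 0.1 0 0 0 0;0 -0.6 0.1 0 0 0 0;0 -1 0.1 0 0 0 0;0 -1.4 0.1 0 0 0 0"
}}

```text
time_s: 15.85
eef_pos: [588.4, 3.1, 58.1]
ee_rot: [-0.001, 0.678, 0.735, -0.0]
force: [0.1, 4.4, 1.2]
grip_width: 0.18
grip_force: 24.2
```

Call:
{"method": "step_arm", "body": {
  "commands": "0 -0.6 0 0 0 0 0;0 -1.2 0 0 0 0 0;0 -1.8 0 0 0 0 0;0 -2.4 0 0 0 0 0;0 -3 0 0 0 0 0;0 -3.6 0 0 0 0 0;0 -4.2 0 0 0 0 0;0 -4.8 0 0 0 0 0;0 -5.4 0 0 0 0 0;0 -6 0 0 0 0 0;0 -6.6 0 0 0 0 0;0 -7.2 0 0 0 0 0;0 -7.8 0 0 0 0 0;0 -8.4 0 0 0 0 0;0 -9 0 0 0 0 0;0 -9.6 0 0 0 0 0;0 -10.1 0 0 0 0 0;0 -10.1 0 0 0 0 0;0 -10.1 0 0 0 0 0"
}}

```text
time_s: 17.43
eef_pos: [597.0, -98.8, 58.7]
ee_rot: [0.001, 0.679, 0.734, -0.0]
force: [0.5, -4.0, 0.8]
grip_width: 0.185
grip_force: 24.3
```

Run:
```python
from h import *
import cv2
s=capture("side"); cv2.imwrite("pics/pulled.png",cv2.resize(s[165:345,280:420],None,fx=3.3,fy=3.3,interpolation=cv2.INTER_CUBIC)[...,::-1])
for d in spot_point("side","mould_center")[:2]:
    P=atz("side",d["xy"],46); v=P-[579.5,144.9,0]; c,si=np.cos(1.6507),np.sin(1.6507)
    print(round(d["score"],2),P.round(1),"press xy",(c*v[0]+si*v[1]).round(1),(-si*v[0]+c*v[1]).round(1))
```

```text
0.82 [305.9 205.2  46. ] press xy 81.9 267.9
0.71 [593.3  37.6  46. ] press xy -108.1 -5.2
```

View pics/pulled.png

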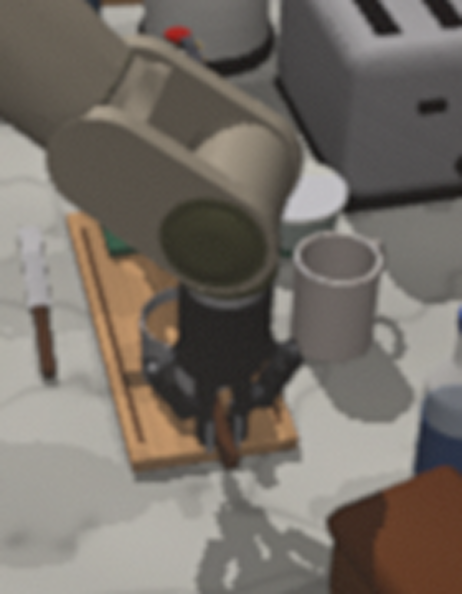

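The mould has slid forward with the handle still in the fingers at (225,420), standing on the front half of the board. Letting go.

Call:
{"method": "step_arm", "body": {
  "commands": "0.3 0 0 0 0 0 0;0.4 0 0 0 0 0 0;0.5 0 0 0 0 0 0;0.5 0 0 0 0 0 0;0.5 0 0 0 0 0 0;0.5 0 0 0 0 0 0;0.5 0 0 -1 0 0 0;0.5 0 0 -3 0 0 0;0.5 0 0 -6 0 0 0;0.5 0 0 -10 0 0 0;0.5 0 0 -14 0 0 0;0.5 0 0 -18 0 0 0;0.5 -4 0 -22 0 0 0;0.5 -8 0 -24 0 0 0;0.5 -12 0 -24 0 0 0;0.5 -16 0 -24 0 0 0;0.5 -20 0 -24 0 0 0;0.5 -20 0 -24 0 0 0;0.5 -20 0 -24 0 0 0"
}}

```text
time_s: 19.12
eef_pos: [611.7, -300.1, 297.9]
ee_rot: [-0.0, 0.68, 0.733, -0.0]
force: [-1.0, 0.2, 0.2]
grip_width: 0.499
grip_force: 0.0
```

Run:
```python
from h import *
import cv2
s=capture("side"); t=capture("top")
cv2.imwrite("pics/end.png",np.hstack([cv2.resize(s[165:345,280:420],None,fx=3.2,fy=3.2),cv2.resize(t[185:280,205:350],None,fx=2.4,fy=576/95)[:, :350]])[...,::-1])
c_,si=np.cos(1.6507),np.sin(1.6507)
for c in ("side","top"):
  for d in spot_point(c,"mould_center")[:2]:
    P=atz(c,d["xy"],46); v=P-[579.5,144.9,0]
    print(c,round(d["score"],2),P.round(1),"press xy",(c_*v[0]+si*v[1]).round(1),(-si*v[0]+c_*v[1]).round(1))
```

```text
side 0.83 [590.3  15.1  46. ] press xy -130.3 -0.4
side 0.74 [303.3 220.6  46. ] press xy 97.5 269.3
top 0.6 [299.7 253.5  46. ] press xy 130.5 270.3
top 0.56 [590.4  36.9  46. ] press xy -108.6 -2.2
```

View pics/end.png

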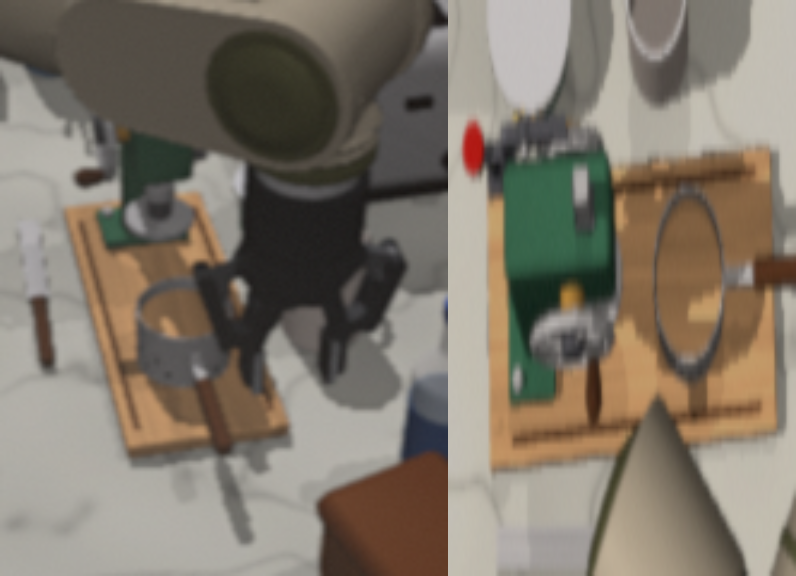

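The mould stands clear of the head and inside the board edges (top view: rim at columns 655–725, board edge at 775). The ram is up and the neighbouring things are where they were.

```bash
python3 -c "
from rig import *
print(finish_job())"
```

```text
the job is handed in; nothing more can be done
None
```

The job is handed in: I held the pawl off at 13–14 N until the ram was fully up, slid the mould about 115 mm forward so it stands clear of the head and wholly on the board, let go, and left the breakfast things alone (about 19 s of 58 s).

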